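# Unhook the battery tester from its keyhole stand

## Task

Take the yellow battery tester off its sloping stand: slide it up the slope until its keyhole slots reach their stop and the stud heads are in the wide ends, then lift it off without forcing the studs. Set it down gently on the middle of the blue pad, display up and lengthways with the pad (either way round), let go of it, and leave the other things on the bench where they are.

Things in the scene. Friction and masses are not known exactly. Their poses are not given: they have to be found in the camera images.
- tester_mid (a point): battery tester, a yellow and black box 100 x 60 x 34 mm, about 0.16 kg; green display, dial and keys on its face. Point: centre of the box. x along its length to its display end, y across its width, z out of its face. It starts back-down on the sloping deck, x uphill, hung by two keyhole slots in its back on hidden headed studs, so it cannot yet be lifted.
- tester_low (a point): centre of the tester's lower end face (dial end, 60 mm wide, 34 mm high, faces downhill); axes as the tester's. Pushed here uphill, between the cheeks, the tester slides easily (under 3 N) to a hard stop, a hidden pin. There both stud heads stand midway in the wide ends of the slots (play 2.5 mm either way). Let go, it stays there by friction.
- tester_grip (a point): point in the tester 13 mm from its display end, mid-width, 23 mm above its back; axes as the tester's. At the start its sides here are shut in by the cheeks. At the stop 27 to 45 mm of the display end stands out beyond the cheeks: pinch it here across the 60 mm width, fingers square to the deck, and lift off along the deck's z; after 10 mm it is free of the studs.
- deck (a point): sloping deck of the stand, an aluminium plate rising at 15 degrees, 104 mm wide, reaching 74 mm below to 102 mm above this point along the slope. Point: on its surface, mid-width, 40 mm above the bench; x up the slope, y left, z out of the deck. The tester's back lies on it. The studs' place on the slope is hidden and changes: the way to the stop is 18 to 38 mm and must be felt.
- stand: the stand: deck, dark feet and two grey cheeks beside the tester; fixed. Origin on the bench 40 mm below the deck point, x level, to its high side. The cheeks are 7 mm thick, 31 mm high above the deck, inner faces 33 mm either side of the middle line (3 mm off the tester, no finger fits), from 50 mm below to 52 mm above it. The lower end between them is open, 66 mm wide.
- pad_top (a point): blue work pad with a thin white border, 170 x 130 x 5 mm, fixed flat on the bench. The point is the centre of its top, 5 mm above the bench; x along its 170 mm length, y across its 130 mm, z up.
- microscope: tall stereo microscope at the right, fixed furniture to steer round: foot, boom and overhanging head fill about 0.44 x 0.34 m, 0.38 m high, its eyepieces reaching to about 0.5 m in front of the robot, 0.2 to 0.45 m to its right; keep nearer the robot than that when swinging past.
- phone: bystander: a phone opened for repair, 67 x 138 x 7 mm, lying near the front edge of the bench; origin at the centre of its underside.
- board: bystander: small bare blue circuit board, 36 x 62 x 4 mm; origin at the centre of its underside.
- spool: bystander: blue and white solder spool, 45 mm across, 26 mm high; origin at the centre of its underside.
- silver_phone: bystander: silver-edged phone, 76 x 151 x 8 mm, lying at the back behind the work; origin at the centre of its underside.
- reel: bystander: white label reel, 84 mm across, 22 mm high, lying flat at the left; origin at the centre of its underside.

How it is judged:
By the outcome, as a careful person would: the job done as asked, in the order asked, and still so for the second after the job is handed in, with the robot touching nothing.
It also fails if it takes over 58 s, if anything falls off the work surface, if the arm or the gripper's body presses on something with over 40 N, if the wrist force passes 120 N, or if a joint passes its speed limit or range.

## Robot

A 7-joint arm with a two-finger parallel gripper is mounted at the origin on a cart in front of the work surface, level with it; the furniture and walls round the work are solid. World frame = base frame: x ahead of the robot, y to its left, z up, the work surface at z = 0. Lengths are in mm, angles in rad, forces in N, time in s.
With the tool pointing down it reaches from about 400 to 875 mm from the base axis. Payload 4.4 kg.
Tool frame: the origin (TCP) lies on the centre line of the jaws, within the pads' length; the fingertips stand 25 mm ahead of it and the grasp point (between the pads) lies 6 mm ahead of it (ctrl.finger_overhang is the distance from the TCP to the fingertips, in mm); z points along the fingers, y is the line along which they close (so a half turn about z gives the same grasp; the last joint's range is limited). The gripper opens to 85 mm and grips with 20 to 120 N. Pads are 22 mm wide; open, the fingers measure 114 mm over their backs; the gripper's body (76 mm by 85 mm) begins 54 mm behind the grasp point. The pads swing forward as they close: fully open they stand 13 mm farther back than shut.
Start: joints at [1.229, 0.628, 0.038, 1.517, -0.027, 0.996, -0.02], TCP at [177.033, -625.441, 256.313] pointing down, gripper open.
Joint ranges: [-3.06, 3.06], [-0.37, 2.12], [-1.25, 1.32], [0.18, 2.47], [-1.1, 4.24], [0.23, 1.98], [-2.94, 2.94]. Speed limits (rad/s): [2.57, 2.57, 3.14, 3.14, 3.14, 3.14, 3.14].

## Interface

Orientations are given as [roll, pitch, yaw] about the fixed x, y, z axes, in that order (R = Rz(yaw) Ry(pitch) Rx(roll)).
In Python, from cell import ctrl gives the robot as it stands. The module is installed in compiled form; this text tells all that it offers.
- The arm moves only by the tool play_rows, never from a script. Its argument "targets" is a list of rows, each a list of 5 numbers: the closure, from 0 (fully open) to 1 (shut), then the shift along the tool's x, y, z in cm, then the turn about the tool's z in degrees. In form: [[gripper, dx, dy, dz, spin], ...]. A call has 1 to 10 rows; each row is the pose to reach, as a shift and turn from the pose commanded when the call began, along the tool's axes at that moment; what a row does not reach only later rows make up. A row lasts 1/10 s, in which the tool goes at most 50 mm and 8.59 degrees, less where a joint would pass 70% of its speed; a pose out of reach is approached as far as the arm can. A call with a gripper value outside its range is refused whole. The fingers move at their own pace and stop on an object; the grip force is fixed at half the most. Time passes only in rows, so rows that repeat a pose let the fingers close. It gives the time, the measured TCP pose, the force, the opening and the grip force at its end, in the units of the state.
- ctrl.read_state(): the state, without advancing time (a new reading comes with each control period).
- ctrl.get_image(name): name is "scene" or "top"; returns (picture, depth): 480x640x3 uint8, red, green, blue; 480x640 float32, mm along the optical axis (not along the pixel's ray), 0 where there is no reading.
- ctrl.calibration(name): a dict with "vfov" (degrees; the focal length in pixels is half the picture's height over the tangent of half this angle, whatever the lens; pixels are square), "cx", "cy" (the principal point, pixels), "extrinsics" (4x4, takes a point from camera to world coordinates). Camera axes: x right, y down, z forward; pixel columns grow to the right and rows downward; lengths in mm; the calibration is good to about 2 mm. A picture is of the moment at which its call begins. calibration takes no time and is no camera call.
- ctrl.finish_job(): hands the job in; it is judged then, once.
Trained networks look in the newest picture that a camera, given by its name, has taken for a name from the list of things; names that differ only in an ending like _2 or _b are one class to them, and where a whole thing is asked for, a point or a joint stands for the part that bears it (a point fixed in the world has none). Each returns a list of dicts, best first, with "confidence" (0 to 1); they miss things now and then, are a little off and sometimes report something else, mostly with a low value. They report only what shows in the picture. A call takes as long as a camera call.
- ctrl.search_frame(camera, name): "bbox" ([left, top, right, bottom] in pixels, round what is visible of it).
- ctrl.trace(camera, name): "pixels" (480x640 bool, what is visible of it) and "bbox" ([left, top, right, bottom] in pixels, round what is visible of it).
The state is a dict: "clock": time; "qpos": joint angles; "qd": joint speeds; "tau": joint torques, N m; "eef_pos": TCP position; "tool_rot": TCP orientation; "force": force on the tool from outside, world axes, zero at the start; "torque": the same for the moment, N m; "width": finger opening in mm; "gripper_force": force on a finger pad.
Only numpy, scipy, OpenCV 4.12 (cv2) and the standard library are available. Lean on these libraries where they do the work, as an engineer would, in place of code of your own. Each camera call takes 0.05 s, during which the arm holds its last target. There are 200 camera calls.

## Working session

There is one attempt and no reset: what is moved stays moved. The work goes in short steps, Python scripts to look and compute and a tool call to move; the robot and the scene stay as the last step left them, time stands still between calls to the robot, and variables do not carry over. Pictures are saved under pics/ and viewed, at most 10 in all, crops included, and the job is handed in when it is done.

Besides the shell and the picture viewer there is one more tool, called after ">>>" as name(argument=value, ...), one argument or row to a line, values as JSON. play_rows: Moves the arm, as the interface text tells. Its arguments: {"type":"object","properties":{"targets":{"type":"array"}},"required":["targets"]}

```bash
mkdir -p pics; cat > h.py <<'E'
from cell import ctrl
import numpy as np, cv2
from scipy.spatial.transform import Rotation as R
def cloud(cam,d):
    c=ctrl.calibration(cam); f=240/np.tan(np.radians(c["vfov"])/2)
    v,u=np.mgrid[0:480,0:640]
    P=np.stack([(u-c["cx"])/f*d,(v-c["cy"])/f*d,d],-1)
    E=np.array(c["extrinsics"]); return P@E[:3,:3].T+E[:3,3]
E
python3 - <<'E'
from h import *
for k in ("scene","top"):
    im,d=ctrl.get_image(k); cv2.imwrite(f"pics/{k}0.png",im[:,:,::-1]); P=cloud(k,d)
    np.savez(f"{k}0.npz",im=im,d=d)
    for n in ("tester_mid","stand","pad_top","deck"):
        for r in ctrl.trace(k,n)[:2]:
            m=r["pixels"]&(d>0); q=P[m]
            print(k,n,round(r["confidence"],2),r["bbox"],m.sum(),np.median(q,0).round(0) if m.any() else None, np.percentile(q,[2,98],axis=0).round(0).tolist() if m.any() else None)
s=ctrl.read_state(); print(s)
E
```

```text
scene tester_mid 0.95 [300.0, 273.8, 347.9, 298.7] 1110 [591. -31.  75.] [[541.0, -64.0, 60.0], [640.0, 5.0, 88.0]]
scene stand 0.61 [291.7, 268.3, 369.0, 318.5] 2021 [626. -53.  55.] [[515.0, -88.0, 2.0], [685.0, 32.0, 79.0]]
scene pad_top 0.79 [322.5, 194.9, 394.6, 246.9] 2693 [593. 199.   4.] [[511.0, 132.0, -1.0], [676.0, 271.0, 8.0]]
scene deck 0.79 [294.1, 263.7, 371.3, 318.7] 2259 [626. -52.  54.] [[515.0, -88.0, -2.0], [685.0, 37.0, 80.0]]
scene deck 0.71 [301.4, 269.5, 347.3, 303.4] 1174 [593. -32.  75.] [[541.0, -66.0, 57.0], [642.0, 5.0, 88.0]]
top tester_mid 0.68 [328.1, 203.3, 360.5, 243.9] 913 [588. -26.  77.] [[542.0, -60.0, 60.0], [634.0, 7.0, 91.0]]
top stand 0.6 [315.9, 185.4, 371.5, 262.0] 1817 [610. -18.  55.] [[516.0, -86.0, 0.0], [685.0, 39.0, 80.0]]
top pad_top 0.74 [319.3, 185.0, 369.6, 261.8] 1660 [608. -18.  56.] [[516.0, -85.0, 19.0], [684.0, 37.0, 79.0]]
top pad_top 0.68 [228.1, 194.6, 287.1, 265.8] 3015 [592. 203.   5.] [[510.0, 135.0, -1.0], [677.0, 271.0, 11.0]]
top deck 0.58 [317.1, 185.9, 368.9, 261.4] 1518 [609. -17.  56.] [[515.0, -83.0, 19.0], [682.0, 37.0, 79.0]]
{'clock': 0.5, 'qpos': array([ 1.22919809,  0.6284214 ,  0.0385458 ,  1.51743532, -0.02703699,
        0.99628973, -0.01998546]), 'qd': array([-1.33083905e-03, -1.51757255e-03, -9.15747952e-05,  1.07734972e-03,
       -1.51298103e-03,  8.26904274e-05,  1.63885023e-04]), 'tau': array([-9.55159121e-04, -5.62810421e+01,  1.22419629e+00, -1.93607551e+01,
        1.08230513e-02,  2.63629408e-03,  1.21507139e-05]), 'eef_pos': array([ 177.01270446, -625.42954449,  256.28904886]), 'tool_rot': array([-3.14155762e+00, -3.82928000e-05,  2.75729814e-01]), 'force': array([-0.05503901, -0.25963012,  0.01326106]), 'torque': array([0.00289539, 0.03074296, 0.04518867]), 'gripper_force': 0.0, 'width': 85.52242039929743}
```

View pics/scene0.png

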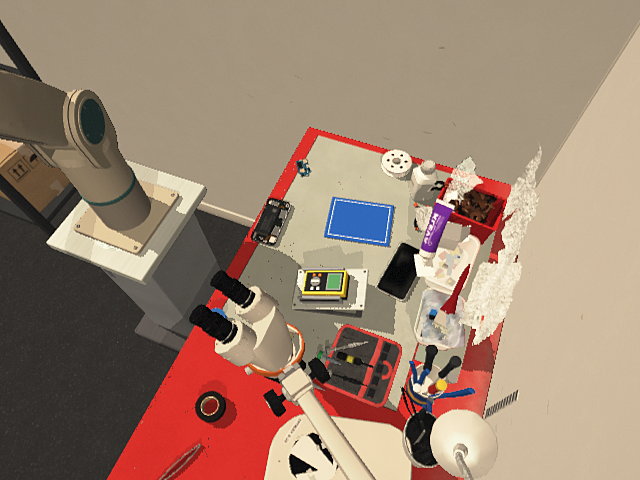

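View pics/top0.png

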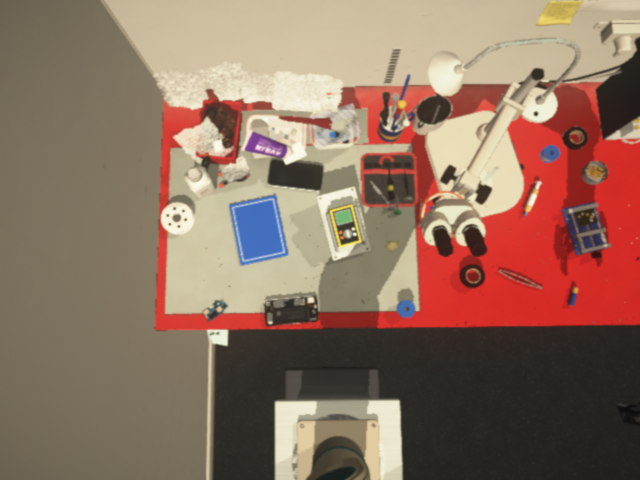

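The scene view has the tester at about (325,285), with its green display uphill (away from the robot), and the pad at (360,221). The top view has the tester at (344,226) on its stand, the pad at (258,230), and the microscope well to the right at (455,225). Next I'll fit the exact axes.

```bash
cat >> h.py <<'E'
def yaw_rect(xy):
    (c,(w,h),a)=cv2.minAreaRect(xy.astype(np.float32)); 
    if w<h: w,h,a=h,w,a+90
    a=(a+90)%180-90; return np.array(c).round(1),round(w,1),round(h,1),round(a,2)
E
python3 - <<'E'
from h import *
print("overhang",ctrl.finger_overhang)
import scipy.ndimage as nd
for k in ("scene","top"):
    z=np.load(k+"0.npz"); im,d=z["im"],z["d"]; P=cloud(k,d); hsv=cv2.cvtColor(im,cv2.COLOR_RGB2HSV)
    H,S,V=[hsv[...,i] for i in range(3)]
    inb=lambda lo,hi:((P>lo)&(P<hi)).all(-1)
    m=(H>100)&(H<125)&(S>120)&inb([480,110,-10],[710,300,20])
    print(k,"pad blue",yaw_rect(P[m][:,:2]),P[m][:,2].mean().round(1))
    B=inb([490,-100,12],[710,60,130])
    y=(H>18)&(H<34)&(S>150)&B
    q=P[y]; print("yellow",y.sum(),q.mean(0).round(1))
    # stand plane: points white-ish
    b=P[B&(S<60)&(V>90)]
    # RANSAC deck plane
    rng=np.random.default_rng(0);best=None
    for _ in range(500):
        t=b[rng.choice(len(b),3,False)];n=np.cross(t[1]-t[0],t[2]-t[0]);l=np.linalg.norm(n)
        if l<1:continue
        n=n/l*np.sign(n[2]); 
        if abs(np.degrees(np.arccos(n[2]))-15)>4: continue
        i=abs((b-t[0])@n)<2
        if best is None or i.sum()>best.sum():best=i
    c=b[best].mean(0);n=np.linalg.svd(b[best]-c)[2][2];n*=np.sign(n[2])
    az=np.degrees(np.arctan2(-n[1],-n[0]))
    print("deck plane",best.sum(),c.round(1),n.round(3),"tilt",np.degrees(np.arccos(n[2])).round(1),"az",az.round(1))
    dk=b[best]; 
    # all points near plane
    A=P[B]; h=(A-c)@n
    print("deck rect xy",yaw_rect(A[abs(h)<4][:,:2]), "all", yaw_rect(A[h>-4][:,:2]))
    T=A[(h>31)&(h<40)]; print("face pts",len(T),yaw_rect(T[:,:2]),T.mean(0).round(1),np.median(h[(h>25)]).round(1))
E
```

```text
overhang 25.0
scene pad blue (array([592. , 204.9]), 169.1, 137.9, 11.29) 4.1
yellow 401 [597.9 -31.5  74.5]
deck plane 961 [621.7 -31.6  48.5] [-0.244 -0.079  0.966] tilt 14.9 az 18.0
deck rect xy (array([599.5, -26.2]), 170.8, 104.5, 14.79) all (array([599.5, -26.2]), 170.8, 104.5, 14.79)
face pts 1048 (array([584.3, -30.2]), 104.0, 78.4, 14.5) [587.7 -32.2  75.7] 33.8
top pad blue (array([593.4, 202.3]), 167.7, 125.3, 11.41) 5.4
yellow 228 [590.6 -26.4  75. ]
deck plane 724 [607.2 -19.3  46.5] [-0.253 -0.058  0.966] tilt 15.0 az 12.9
deck rect xy (array([599.3, -24.5]), 170.0, 103.6, 14.22) all (array([599.4, -24.5]), 170.0, 103.8, 14.35)
face pts 858 (array([583. , -28.5]), 103.9, 79.3, 14.02) [585.8 -26.8  76.7] 34.0
```

```bash
cat >> h.py <<'E'
y0=np.radians(14.5); O=np.array([586.3,-28.7,40.])
D=R.from_euler('zy',[14.5,-15],degrees=True).as_matrix()
def todeck(P): return (P-O)@D
E
python3 - <<'E'
from h import *
for k in ("scene","top"):
    z=np.load(k+"0.npz"); im,d=z["im"],z["d"]; P=todeck(cloud(k,d)); hsv=cv2.cvtColor(im,cv2.COLOR_RGB2HSV)
    ctrl.get_image(k)
    for w in ("a",):
        m=ctrl.trace(k,"tester_mid")[0]["pixels"]&(P[...,2]>29)&(abs(P[...,1])<36)
        q=P[m]; print(k,m.sum(),"pct",np.percentile(q,[0,1,5,50,95,99,100],axis=0).round(1).tolist())
    m2=(hsv[...,0]>18)&(hsv[...,0]<34)&(hsv[...,1]>130)&(abs(P[...,0])<100)&(abs(P[...,1])<45)&(P[...,2]>29)
    print("yellow",m2.sum(),np.percentile(P[m2],[0,1,5,95,99,100],axis=0).round(1).tolist())
s=ctrl.read_state()
T=R.from_euler('xyz',s["tool_rot"]).as_matrix()
# push start: 35 mm before low end (deck x ~ -65-11-20), tip 10 below top edge
print(T.round(3).tolist())
for x,zz in((-95,24),):
    g=O+D@[x,0,zz]; tcp=g+[0,0,25]; print("tcp",tcp.round(1),"tool shift cm",((tcp-s["eef_pos"])@T/10).round(2),"spin(deg)",np.degrees(s["tool_rot"][2]-y0))
E
```

```text
scene 972 pct [[-41.3, -33.5, 29.0], [-39.4, -31.9, 29.3], [-34.4, -29.9, 30.4], [10.8, -4.7, 34.5], [54.3, 22.6, 38.0], [58.0, 26.1, 39.1], [59.6, 27.8, 41.1]]
yellow 319 [[-40.9, -33.5, 29.0], [-40.2, -32.3, 29.1], [-38.7, -31.7, 29.4], [57.6, 30.0, 36.5], [58.9, 31.9, 37.6], [59.6, 32.3, 38.6]]
top 897 pct [[-40.4, -31.6, 29.1], [-38.5, -30.1, 29.5], [-34.1, -27.5, 30.6], [10.4, -0.0, 35.6], [54.7, 26.5, 40.7], [59.2, 32.3, 42.9], [132.6, 32.7, 1357.4]]
yellow 272 [[-40.2, -31.6, 29.1], [-38.2, -30.9, 29.2], [-37.0, -30.0, 30.1], [57.9, 27.4, 39.5], [59.3, 28.3, 41.2], [60.0, 28.7, 42.5]]
[[0.962, 0.272, 0.0], [0.272, -0.962, 0.0], [0.0, 0.0, -1.0]]
tcp [491.2 -52.5  64.4] tool shift cm [ 45.83 -46.57  19.2 ] spin(deg) 1.3000741083682616
```

>>> play_rows(
  targets=[
    [1,1.5,-1.5,0,0.3],
    [1,4.5,-4.5,0,0.6],
    [1,7.5,-7.5,0,1],
    [1,10.5,-10.7,0,1.3],
    [1,13.5,-13.7,0,1.3],
    [1,16.5,-16.8,0,1.3],
    [1,19.5,-19.8,0,1.3],
    [1,22.5,-22.9,0,1.3],
    [1,24.5,-25,0,1.3],
    [1,25.5,-26,0,1.3],
  ],
)

```text
clock: 1.7
eef_pos: [353.2, -302.8, 256.6]
tool_rot: [-3.141, -0.001, 0.257]
force: [-0.0, -0.3, -0.3]
width: -0.2
gripper_force: 0.0
```

```bash
cat > goto.py <<'E'
import sys
from h import *
# args: deck-frame tip point, yaw deg -> tool shift cm, spin
def plan(tcp,yaw):
    s=ctrl.read_state(); T=R.from_euler('xyz',s["tool_rot"]).as_matrix()
    print("t",round(s["clock"],2),"tcp",s["eef_pos"].round(1),"F",s["force"].round(1),"w",round(float(s["width"]),1),"gf",s["gripper_force"],"rot",np.degrees(s["tool_rot"]).round(2))
    t=todeck(s["eef_pos"]-[0,0,25]); print("tip deck",t.round(1))
    print("-> tcp",np.round(tcp,1),"shift cm",((tcp-s["eef_pos"])@T/10).round(2),"spin",round(np.degrees(s["tool_rot"][2])-yaw,2))
if __name__=="__main__":
    a=list(map(float,sys.argv[1:4])); plan(O+D@a+[0,0,25],14.5)
E
python3 goto.py -95 0 20; python3 -c "
from h import *;print(ctrl.finger_overhang)"
```

```text
t 1.7 tcp [ 353.2 -302.8  256.6] F [-0.  -0.3 -0.3] w -0.2 gf 0.0 rot [-1.7996e+02 -6.0000e-02  1.4750e+01]
tip deck [-238.6 -221.4  245.4]
-> tcp [492.3 -52.5  60.5] shift cm [ 19.81 -20.65  19.64] spin 0.25
25.0
```

>>> play_rows(
  targets=[
    [1,2.5,-2.5,1,0],
    [1,5.5,-5.5,3,0],
    [1,8.5,-8.7,5,0],
    [1,11.5,-11.8,7,0],
    [1,14.5,-15,9,0],
    [1,17.5,-18.2,11,0],
    [1,19.3,-20,13,0],
    [1,19.8,-20.6,14,0],
    [1,19.8,-20.6,15,0],
    [1,19.8,-20.6,15,0],
  ],
)

```text
clock: 2.7
eef_pos: [490.4, -58.3, 105.5]
tool_rot: [3.141, 0.003, 0.251]
force: [0.5, 0.3, 0.5]
width: -0.1
gripper_force: 0.0
```

```bash
python3 goto.py -95 0 20; python3 - <<'E'
from h import *
im,d=ctrl.get_image("scene"); cv2.imwrite("pics/s1.png",cv2.resize(im[190:350,220:430,::-1],None,fx=3.5,fy=3.5,interpolation=cv2.INTER_CUBIC))
P=cloud("scene",d)
E
```

```text
t 2.7 tcp [490.4 -58.3 105.5] F [0.5 0.3 0.5] w -0.1 gf 0.0 rot [1.7999e+02 1.5000e-01 1.4400e+01]
tip deck [-87.   -8.1  64. ]
-> tcp [492.3 -52.5  60.5] shift cm [ 0.34 -0.52  4.5 ] spin -0.1
```

View pics/s1.png

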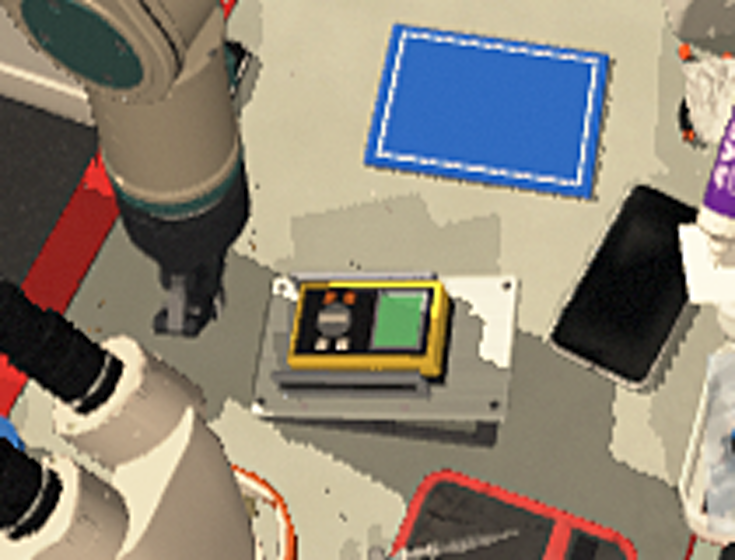

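The picture shows the shut fingers at crop (190,320), downhill of and in line with the tester at (370,325). The lane between the cheeks is open. I'll lower now.

>>> play_rows(
  targets=[
    [1,0.2,-0.3,1.5,0],
    [1,0.3,-0.5,3,0],
    [1,0.3,-0.5,4,0],
    [1,0.3,-0.5,4.5,0],
    [1,0.3,-0.5,4.5,0],
    [1,0.3,-0.5,4.5,0],
  ],
)

```text
clock: 3.35
eef_pos: [493.5, -51.8, 61.8]
tool_rot: [3.141, -0.001, 0.252]
force: [0.7, 1.2, 0.3]
width: -0.1
gripper_force: 0.0
```

```bash
python3 goto.py -58 0 20
```

```text
t 3.35 tcp [493.5 -51.8  61.8] F [0.7 1.2 0.3] w -0.1 gf 0.0 rot [ 1.7998e+02 -3.0000e-02  1.4460e+01]
tip deck [-93.3   0.3  20.9]
-> tcp [526.9 -43.2  69.8] shift cm [ 3.44  0.01 -0.8 ] spin -0.04
```

>>> play_rows(
  targets=[
    [1,0.6,0,-0.16,0],
    [1,1.2,0,-0.32,0],
    [1,1.8,0,-0.48,0],
    [1,2.4,0,-0.64,0],
    [1,2.8,0,-0.75,0],
    [1,3.0,0,-0.8,0],
    [1,3.0,0,-0.8,0],
  ],
)

```text
clock: 4.05
eef_pos: [522.7, -43.6, 69.3]
tool_rot: [3.142, -0.0, 0.253]
force: [0.5, 0.1, -0.3]
width: 0.1
gripper_force: 0.0
```

>>> play_rows(
  targets=[
    [1,0.15,0,-0.04,0],
    [1,0.3,0,-0.08,0],
    [1,0.45,0,-0.12,0],
    [1,0.6,0,-0.16,0],
    [1,0.75,0,-0.2,0],
    [1,0.9,0,-0.24,0],
    [1,1.05,0,-0.28,0],
    [1,1.2,0,-0.32,0],
  ],
)

```text
clock: 4.85
eef_pos: [533.7, -40.8, 72.4]
tool_rot: [-3.141, 0.001, 0.253]
force: [-0.8, -0.1, -0.7]
width: 0.2
gripper_force: 0.6
```

>>> play_rows(
  targets=[
    [1,0.15,0,-0.04,0],
    [1,0.3,0,-0.08,0],
    [1,0.45,0,-0.12,0],
    [1,0.6,0,-0.16,0],
    [1,0.75,0,-0.2,0],
    [1,0.75,0,-0.2,0],
  ],
)

```text
clock: 5.45
eef_pos: [541.7, -38.7, 74.6]
tool_rot: [3.141, -0.001, 0.253]
force: [-0.3, -0.0, -0.1]
width: 0.2
gripper_force: 0.3
```

```bash
python3 goto.py -40 0 20
```

```text
t 5.45 tcp [541.7 -38.7  74.6] F [-0.3 -0.  -0.1] w 0.2 gf 0.2506701405218337 rot [ 1.7999e+02 -4.0000e-02  1.4510e+01]
tip deck [-41.8   0.4  20.8]
-> tcp [543.7 -38.7  74.3] shift cm [0.2  0.05 0.03] spin 0.01
```

>>> play_rows(
  targets=[
    [1,0.1,0,-0.03,0],
    [1,0.2,0,-0.05,0],
    [1,0.3,0,-0.08,0],
    [1,0.3,0,-0.08,0],
  ],
)

```text
clock: 5.85
eef_pos: [544.4, -38.0, 75.4]
tool_rot: [3.142, -0.0, 0.253]
force: [-1.1, -0.4, -0.4]
width: 0.0
gripper_force: 0.4
```

>>> play_rows(
  targets=[
    [1,0.1,0,-0.03,0],
    [1,0.2,0,-0.05,0],
    [1,0.3,0,-0.08,0],
  ],
)

```text
clock: 6.15
eef_pos: [547.1, -37.3, 76.1]
tool_rot: [-3.142, 0.0, 0.253]
force: [-1.4, -0.1, -0.3]
width: -0.0
gripper_force: 0.6
```

>>> play_rows(
  targets=[
    [1,0.1,0,-0.03,0],
    [1,0.2,0,-0.05,0],
    [1,0.3,0,-0.08,0],
  ],
)

```text
clock: 6.45
eef_pos: [550.0, -36.6, 76.9]
tool_rot: [-3.142, 0.0, 0.253]
force: [-1.7, -0.5, -0.1]
width: 0.1
gripper_force: 0.6
```

```bash
python3 goto.py -40 0 20
```

```text
t 6.45 tcp [550.  -36.6  76.9] F [-1.7 -0.5 -0.1] w 0.1 gf 0.641070194542408 rot [-1.80e+02  1.00e-02  1.45e+01]
tip deck [-33.    0.4  20.9]
-> tcp [543.7 -38.7  74.3] shift cm [-0.66  0.05  0.26] spin 0.0
```

Sliding freely at about 1–2 N. I'll keep going in small steps until I feel the stop.

>>> play_rows(
  targets=[
    [1,0.1,0,-0.03,0],
    [1,0.2,0,-0.05,0],
  ],
)

```text
clock: 6.65
eef_pos: [552.0, -36.0, 77.5]
tool_rot: [-3.142, -0.0, 0.253]
force: [-1.1, -0.1, 0.1]
width: 0.1
gripper_force: 0.8
```

>>> play_rows(
  targets=[
    [1,0.1,0,-0.03,0],
    [1,0.2,0,-0.05,0],
  ],
)

```text
clock: 6.85
eef_pos: [553.8, -35.6, 77.9]
tool_rot: [-3.142, 0.0, 0.253]
force: [-1.3, 0.4, 0.1]
width: -0.1
gripper_force: 0.9
```

>>> play_rows(
  targets=[
    [1,0.1,0,-0.03,0],
    [1,0.2,0,-0.05,0],
  ],
)

```text
clock: 7.05
eef_pos: [555.7, -35.1, 78.5]
tool_rot: [-3.142, 0.0, 0.253]
force: [-1.5, -1.5, 1.5]
width: -0.6
gripper_force: 1.1
```

>>> play_rows(
  targets=[
    [1,0.1,0,-0.03,0],
    [1,0.1,0,-0.03,0],
  ],
)

```text
clock: 7.25
eef_pos: [556.9, -34.8, 78.8]
tool_rot: [3.142, -0.0, 0.253]
force: [-1.4, 0.1, 1.1]
width: 0.2
gripper_force: 0.8
```

>>> play_rows(
  targets=[
    [1,0.1,0,-0.03,0],
    [1,0.1,0,-0.03,0],
  ],
)

```text
clock: 7.45
eef_pos: [557.5, -34.6, 78.9]
tool_rot: [-3.142, 0.001, 0.253]
force: [-2.5, -0.9, 0.3]
width: -0.0
gripper_force: 1.2
```

```bash
python3 goto.py -40 0 20
```

```text
t 7.45 tcp [557.5 -34.6  78.9] F [-2.5 -0.9  0.3] w -0.0 gf 1.2479151610750705 rot [-1.80e+02  4.00e-02  1.45e+01]
tip deck [-24.9   0.3  20.9]
-> tcp [543.7 -38.7  74.3] shift cm [-1.43  0.05  0.47] spin 0.0
```

>>> play_rows(
  targets=[
    [1,0.1,0,-0.03,0],
    [1,0.1,0,-0.03,0],
  ],
)

```text
clock: 7.65
eef_pos: [557.6, -34.6, 79.0]
tool_rot: [-3.141, 0.002, 0.253]
force: [-4.1, -1.3, -0.3]
width: -0.1
gripper_force: 2.3
```

>>> play_rows(
  targets=[
    [1,0.1,0,-0.03,0],
    [1,0.1,0,-0.03,0],
  ],
)

```text
clock: 7.85
eef_pos: [557.8, -34.5, 79.1]
tool_rot: [-3.141, 0.004, 0.253]
force: [-5.6, -1.7, -0.3]
width: 0.2
gripper_force: 3.0
```

The TCP has stopped at x≈557.6 while the force climbs, so this is the stop. I'll back off downhill, rise and look.

>>> play_rows(
  targets=[
    [1,-0.5,0,0.13,0],
    [1,-1,0,0.26,0],
    [1,-1.6,0,0.42,0],
    [1,-2.5,0,0.4,0],
    [1,-4,0,0,0],
    [0.5,-5.5,0,-3,0],
    [0,-6,0,-7,0],
    [0,-6,0,-10,0],
    [0,-6,0,-11,0],
    [0,-6,0,-11,0],
  ],
)

```text
clock: 8.85
eef_pos: [502.4, -49.2, 191.0]
tool_rot: [3.141, -0.004, 0.253]
force: [0.1, -0.2, -0.6]
width: 72.1
gripper_force: 0.0
```

```bash
cat > look.py <<'E'
import sys
from h import *
for k in ("scene","top"):
    im,d=ctrl.get_image(k); P=todeck(cloud(k,d)); hsv=cv2.cvtColor(im,cv2.COLOR_RGB2HSV)
    if k==sys.argv[1]: cv2.imwrite(sys.argv[2],cv2.resize(im[190:350,220:430,::-1],None,fx=3.5,fy=3.5,interpolation=cv2.INTER_CUBIC))
    m2=(hsv[...,0]>18)&(hsv[...,0]<34)&(hsv[...,1]>130)&(abs(P[...,0])<120)&(abs(P[...,1])<45)&(P[...,2]>29)&(P[...,2]<48)
    print(k,"yellow",m2.sum(),np.percentile(P[m2],[0,1,5,95,99,100],axis=0).round(1).tolist(),yaw_rect(P[m2][:,:2]))
E
python3 look.py scene pics/s2.png; python3 goto.py 72 0 40
```

```text
scene yellow 317 [[-12.0, -34.2, 29.0], [-10.9, -33.3, 29.1], [-9.7, -32.0, 29.6], [86.8, 30.5, 36.4], [88.0, 31.5, 37.4], [88.7, 31.9, 38.4]] (array([38.2, -1.4]), 100.7, 66.2, -0.41)
top yellow 197 [[-9.2, -32.9, 29.3], [-8.6, -31.9, 29.9], [-6.2, -28.7, 30.9], [87.4, 27.4, 40.0], [88.5, 28.3, 42.0], [89.1, 28.7, 44.5]] (array([39.4, -0.6]), 99.6, 58.4, -3.84)
t 8.95 tcp [501.  -49.  188.9] F [-0.2  0.5 -0.9] w 84.3 gf 0.0 rot [-1.7998e+02  5.0000e-02  1.4510e+01]
tip deck [-53.8  -7.1 141.7]
-> tcp [643.3 -10.7 121.7] shift cm [14.74 -0.14  6.7 ] spin 0.01
```

View pics/s2.png

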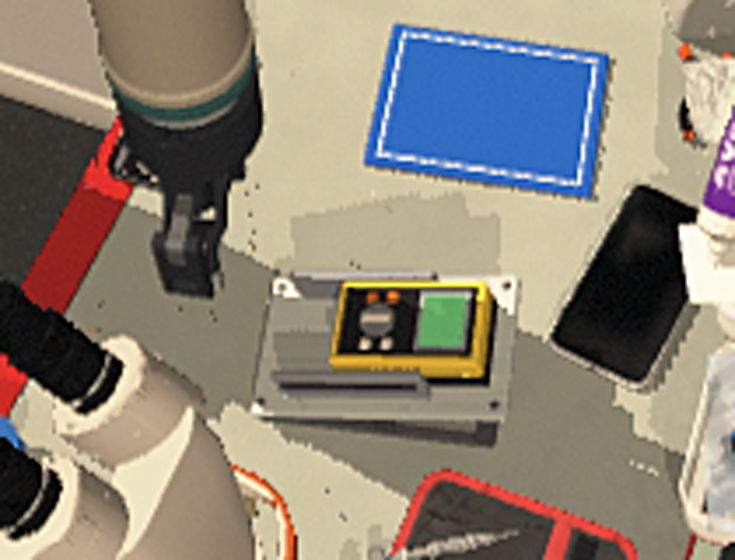

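The tester has moved about 29 mm: the display end is now at deck x≈88.7, 37 mm beyond the cheeks. Before lowering I'll check where the fingertips really are with the gripper open.

```bash
cat > tips.py <<'E'
from h import *
im,d=ctrl.get_image("scene"); P=cloud("scene",d); s=ctrl.read_state(); t=s["eef_pos"]
m=(np.linalg.norm(P[...,:2]-t[:2],axis=-1)<75)&(P[...,2]>t[2]-60)&(P[...,2]<t[2]+30)
q=P[m]; print("w",s["width"],"rel z",np.sort(q[:,2]-t[2])[:30:3].round(1)); 
E
python3 tips.py; python3 - <<'E'
from goto import *
plan(O+D@[76,0,24.5]+[0,0,6+60],14.5)
E
```

```text
w 84.99406971880677 rel z [-11.6  -9.6  -5.9  -4.4  -2.   -0.1   3.    6.9  10.9  15.5]
t 9.0 tcp [500.7 -49.  188.4] F [ 0.9 -0.8  0. ] w 85.0 gf 0.0 rot [-1.7996e+02  1.2000e-01  1.4510e+01]
tip deck [-54.2  -6.9 141.3]
-> tcp [651.   -9.7 148.7] shift cm [15.55 -0.04  3.93] spin 0.01
```

>>> play_rows(
  targets=[
    [0.4,0.5,0,0,0],
    [0.4,2,0,0,0],
    [0.4,4,0,0,0],
    [0.4,4,0,0,0],
  ],
)

```text
clock: 9.4
eef_pos: [542.7, -37.9, 188.6]
tool_rot: [-3.141, -0.002, 0.255]
force: [-0.4, -0.5, 0.1]
width: 50.8
gripper_force: 0.0
```

```bash
python3 tips.py
```

```text
w 51.307806269569994 rel z [-23.1 -18.4 -15.2 -13.3 -11.1  -9.5  -6.5  -3.2  -0.4   5.2]
```

```bash
python3 - <<'E'
from goto import *
plan(O+D@[76,0,24]+[0,0,4+60],14.5)
E
```

```text
t 9.45 tcp [540.8 -38.5 188.4] F [-1.1 -0.7  0.3] w 51.3 gf 0.0 rot [-1.7997e+02  6.0000e-02  1.4570e+01]
tip deck [-14.1  -6.5 131. ]
-> tcp [651.2  -9.7 146.2] shift cm [ 1.141e+01 -1.000e-02  4.210e+00] spin 0.07
```

The tip's deck y doesn't agree with the planned shift. My deck rotation used extrinsic Euler order ('zy') where it should be intrinsic ('ZY'), a 1–3 mm error. I'll fix it and measure again.

```bash
sed -i "s/from_euler('zy'/from_euler('ZY'/" h.py; python3 look.py scene pics/s3.png; python3 - <<'E'
from goto import *
# initial pictures with the right frame + end faces
for k in ("scene","top"):
    z=np.load(k+"0.npz"); P=todeck(cloud(k,z["d"])); hsv=cv2.cvtColor(z["im"],cv2.COLOR_RGB2HSV)
    m=(abs(P[...,1])<58)&(abs(P[...,0]-14)<100)&(abs(P[...,2])<3); print(k,"deck ext",np.percentile(P[m],[1,99],axis=0).round(1).tolist(),"med z",np.median(P[m][:,2]).round(1))
    m2=(hsv[...,0]>18)&(hsv[...,0]<34)&(hsv[...,1]>130)&(abs(P[...,0])<120)&(abs(P[...,1])<45)&(P[...,2]>29)&(P[...,2]<48)
    print("yellow0",np.percentile(P[m2],[0,1,99,100],axis=0).round(1).tolist(),yaw_rect(P[m2][:,:2]))
plan(O+D@[76,0,24]+[0,0,4+60],14.5)
E
```

```text
scene yellow 319 [[-11.2, -31.2, 29.0], [-10.5, -30.7, 29.3], [-8.9, -29.8, 30.1], [87.2, 27.6, 36.0], [88.1, 31.3, 37.1], [88.4, 32.7, 37.8]] (array([39. ,  0.2]), 99.4, 63.5, -1.08)
top yellow 129 [[0.9, 0.8, 29.3], [2.9, 2.1, 29.5], [6.8, 7.9, 30.4], [87.8, 29.7, 38.8], [88.9, 30.4, 40.3], [89.2, 30.7, 40.5]] (array([47.2, 25.1]), 91.6, 26.0, -14.8)
scene deck ext [[-73.1, -51.8, -2.9], [100.1, 50.1, 2.7]] med z -0.4
yellow0 [[-40.0, -30.9, 29.0], [-39.7, -30.1, 29.2], [58.9, 32.1, 37.3], [59.8, 32.7, 37.8]] (array([9.9, 0.8]), 99.6, 63.2, -0.58)
top deck ext [[-72.4, -50.6, -2.8], [100.9, 52.2, 2.9]] med z 0.3
yellow0 [[-39.7, -29.3, 29.3], [-38.1, -29.0, 29.5], [59.4, 30.3, 39.5], [60.0, 30.9, 41.4]] (array([10.1,  0.7]), 99.4, 60.0, -0.45)
t 9.55 tcp [539.1 -39.3 188.6] F [ 0.6 -0.  -0.8] w 51.1 gf 0.0 rot [-1.7997e+02  1.6000e-01  1.4490e+01]
tip deck [-14.7   1.6 131.9]
-> tcp [651.4 -11.9 146.9] shift cm [11.56  0.16  4.15] spin -0.01
```

>>> play_rows(
  targets=[
    [0,1.5,0,0,0],
    [0,4,0,0.5,0],
    [0,6.5,0,1,0],
    [0,9,0.1,2,0],
    [0,11,0.1,3,0],
    [0,11.6,0.1,4,0],
    [0,11.6,0.1,4.1,0],
    [0,11.6,0.1,4.1,0],
  ],
)

```text
clock: 10.35
eef_pos: [651.1, -11.7, 148.0]
tool_rot: [-3.141, 0.003, 0.252]
force: [0.3, -0.5, -0.2]
width: 85.5
gripper_force: 0.0
```

```bash
python3 - <<'E'
from goto import *
plan(O+D@[76,0,24]+[0,0,4],14.5)
E
```

```text
t 10.35 tcp [651.1 -11.7 148. ] F [ 0.3 -0.5 -0.2] w 85.5 gf 0.0 rot [-1.7999e+02  1.6000e-01  1.4460e+01]
tip deck [86.2  0.2 62.9]
-> tcp [651.4 -11.9  86.9] shift cm [0.04 0.02 6.12] spin -0.04
```

>>> play_rows(
  targets=[
    [0,0,0,1.5,0],
    [0,0,0,3,0],
    [0,0,0,4.5,0],
    [0,0,0,5.5,0],
    [0,0,0,6.1,0],
    [0,0,0,6.1,0],
    [0,0,0,6.1,0],
  ],
)

```text
clock: 11.05
eef_pos: [653.1, -11.0, 87.7]
tool_rot: [3.141, -0.0, 0.253]
force: [-0.0, -0.1, 0.5]
width: 85.6
gripper_force: 0.0
```

```bash
python3 - <<'E'
from goto import *
plan(O+D@[76,0,24]+[0,0,4],14.5)
E
```

```text
t 11.05 tcp [653.1 -11.   87.7] F [-0.  -0.1  0.5] w 85.6 gf 0.0 rot [ 1.7999e+02 -2.0000e-02  1.4500e+01]
tip deck [72.7  0.4  4.1]
-> tcp [651.4 -11.9  86.9] shift cm [-0.19  0.04  0.09] spin -0.0
```

>>> play_rows(
  targets=[
    [0.2,-0.1,0,0,0],
    [0.27,-0.1,0,0,0],
    [0.27,-0.1,0,0,0],
    [0.27,-0.1,0,0,0],
  ],
)

```text
clock: 11.45
eef_pos: [652.1, -11.3, 88.0]
tool_rot: [3.141, -0.001, 0.253]
force: [0.1, -0.7, -0.5]
width: 62.3
gripper_force: 0.1
```

>>> play_rows(
  targets=[
    [1,0,0,0,0],
    [1,0,0,0,0],
    [1,0,0,0,0],
    [1,0,0,0,0],
  ],
)

```text
clock: 11.85
eef_pos: [652.4, -11.4, 88.3]
tool_rot: [3.141, -0.001, 0.253]
force: [-1.0, -0.5, 5.7]
width: 59.0
gripper_force: 65.4
```

```bash
python3 - <<'E'
from goto import *
plan(O+D@[76,0,24]+[0,0,4],14.5)
E
```

```text
t 11.85 tcp [652.4 -11.4  88.3] F [-1.  -0.5  5.7] w 59.0 gf 65.40809125173837 rot [ 1.7998e+02 -6.0000e-02  1.4500e+01]
tip deck [72.   0.2  4.9]
-> tcp [651.4 -11.9  86.9] shift cm [-0.11  0.02  0.15] spin -0.0
```

>>> play_rows(
  targets=[
    [1,-0.05,0,-0.2,0],
    [1,-0.1,0,-0.4,0],
    [1,-0.16,0,-0.6,0],
    [1,-0.16,0,-0.6,0],
  ],
)

```text
clock: 12.25
eef_pos: [650.2, -11.7, 93.6]
tool_rot: [-3.142, 0.0, 0.253]
force: [0.4, 0.3, -2.2]
width: 58.9
gripper_force: 64.8
```

```bash
python3 - <<'E'
from goto import *
plan(O+D@[76,0,24]+[0,0,4],14.5)
E
python3 look.py scene pics/s4.png
```

```text
t 12.25 tcp [650.2 -11.7  93.6] F [ 0.4  0.3 -2.2] w 58.9 gf 64.81728040147573 rot [-1.80e+02  1.00e-02  1.45e+01]
tip deck [71.3  0.5 10.5]
-> tcp [651.4 -11.9  86.9] shift cm [0.1  0.05 0.68] spin -0.0
scene yellow 233 [[-12.7, -30.9, 29.0], [-12.0, -30.2, 29.3], [-10.9, -29.8, 30.0], [56.4, 29.8, 41.4], [60.4, 34.9, 42.4], [87.5, 35.3, 43.9]] (array([37.1,  1.9]), 100.5, 65.8, -0.79)Traceback (most recent call last):
  File "look.py", line 7, in <module>
    print(k,"yellow",m2.sum(),np.percentile(P[m2],[0,1,5,95,99,100],axis=0).round(1).tolist(),yaw_rect(P[m2][:,:2]))
                              ~~~~~~~~~~~~~^^^^^^^^^^^^^^^^^^^^^^^^^^^^^^^^
    return _quantile_unchecked(
        a, q, axis, out, overwrite_input, method, keepdims, weights)
    return _ureduce(a,
                    func=_quantile_ureduce_func,
    ...<5 lines>...
                    overwrite_input=overwrite_input,
                    method=method)
    r = func(a, **kwargs)
    result = _quantile(arr,
                       quantiles=q,
    ...<2 lines>...
                       out=out,
                       weights=wgt)
    slices_having_nans = np.isnan(arr[-1, ...])
                                  ~~~^^^^^^^^^
IndexError: index -1 is out of bounds for axis 0 with size 0
```

View pics/s4.png

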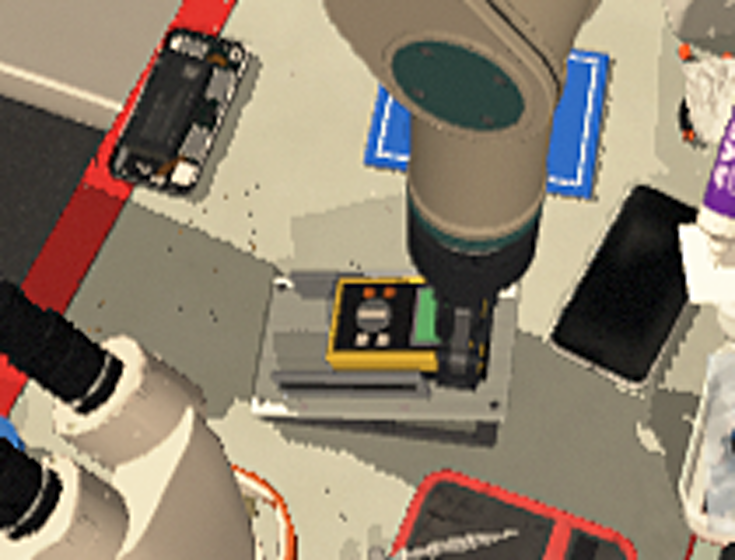

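The fingers hold the display end at crop (460,340), and the −2.2 N is about the tester's own weight, so the studs aren't dragging. I'll continue the lift along the deck normal.

>>> play_rows(
  targets=[
    [1,-0.05,0,-0.2,0],
    [1,-0.1,0,-0.4,0],
    [1,-0.16,0,-0.6,0],
    [1,-0.24,0,-0.9,0],
    [1,-0.32,0,-1.2,0],
    [1,-0.43,0,-1.6,0],
    [1,-0.54,0,-2,0],
    [1,-0.7,0,-2.6,0],
    [1,-0.9,0,-3.3,0],
    [1,-0.9,0,-3.3,0],
  ],
)

```text
clock: 13.35
eef_pos: [642.1, -14.1, 128.0]
tool_rot: [3.141, -0.002, 0.253]
force: [-0.1, 0.9, -0.7]
width: 59.1
gripper_force: 64.8
```

```bash
python3 - <<'E'
from goto import *
im,d=ctrl.get_image("scene"); P=cloud("scene",d); hsv=cv2.cvtColor(im,cv2.COLOR_RGB2HSV)
s=ctrl.read_state(); T=R.from_euler('xyz',s["tool_rot"]).as_matrix(); C=(P-s["eef_pos"])@T
m=(hsv[...,0]>18)&(hsv[...,0]<34)&(hsv[...,1]>130)&(abs(C[...,0]+30)<80)&(abs(C[...,1])<45)&(abs(C[...,2]-10)<60)
q=C[m]; print(m.sum(),np.percentile(q,[0,2,98,100],axis=0).round(1).tolist())
A=np.c_[q,np.ones(len(q))]
for lo in range(-100,20,15):
    w=q[(q[:,0]>=lo)&(q[:,0]<lo+15)]
    if len(w): print(lo,len(w),"z min/med",w[:,2].min().round(1),np.median(w[:,2]).round(1),"y",w[:,1].min().round(1),w[:,1].max().round(1))
print(s["torque"].round(2))
# pad: box centre 37 mm (along length) from grip
for src in (592.7,203.6),: plan(np.array([*src,120.]),11.35)
E
```

```text
322 [[-87.6, -30.9, -46.5], [-86.6, -28.9, -0.8], [11.9, 30.7, 30.9], [13.6, 31.3, 36.0]]
-100 26 z min/med 15.6 19.1 y -28.4 27.6
-85 72 z min/med 10.1 16.7 y -29.3 31.0
-70 59 z min/med 7.5 13.3 y -30.7 31.3
-55 62 z min/med 3.8 9.8 y -30.9 30.6
-40 60 z min/med -0.6 6.2 y -29.2 30.9
-25 26 z min/med -1.7 5.1 y 23.6 30.5
5 17 z min/med -46.5 7.4 y -6.7 29.0
[ 0.02 -0.02 -0.03]
t 13.4 tcp [642.  -14.  127.5] F [ 1.4 -0.6 -1.8] w 58.9 gf 64.81755499262363 rot [ 1.7998e+02 -8.0000e-02  1.4490e+01]
tip deck [71.8  0.3 45.4]
-> tcp [592.7 203.6 120. ] shift cm [  0.67 -22.3    0.74] spin 3.14
```

```bash
python3 - <<'E'
from goto import *
for k in ("scene","top"):
    z=np.load(k+"0.npz"); P=cloud(k,z["d"]); hsv=cv2.cvtColor(z["im"],cv2.COLOR_RGB2HSV)
    m=(hsv[...,0]>100)&(hsv[...,0]<125)&(hsv[...,1]>120)&((P>[480,110,-10])&(P<[710,300,20])).all(-1)
    n,l,st,_=cv2.connectedComponentsWithStats(cv2.morphologyEx(m.astype(np.uint8),cv2.MORPH_CLOSE,np.ones((5,5)))); i=1+st[1:,4].argmax()
    cs,_=cv2.findContours((l==i).astype(np.uint8),cv2.RETR_EXTERNAL,cv2.CHAIN_APPROX_NONE)
    # project pixels on plane z=5
    c=ctrl.calibration(k); f=240/np.tan(np.radians(c["vfov"])/2); E=np.array(c["extrinsics"])
    uv=np.argwhere(l==i)[:,::-1]; r=np.c_[(uv-[c["cx"],c["cy"]])/f,np.ones(len(uv))]@E[:3,:3].T
    W=(E[:3,3]+r*((5-E[2,3])/r[:,2])[:,None])[:,:2]
    print(k,yaw_rect(W),"mean",W.mean(0).round(1))
c=np.array([592.7,203.6]);a=np.radians(11.35)
E
```

```text
scene (array([592.7, 202. ]), 168.7, 129.3, 11.34) mean [593.6 200.6]
top (array([593.4, 202.2]), 166.8, 125.3, 11.48) mean [592.5 202.2]
```

>>> play_rows(
  targets=[
    [1,0,0,-1,0],
    [1,0,-0.5,-2,0],
    [1,0.3,-2.5,-2.5,0.3],
    [1,0.8,-5.5,-2.5,0.8],
    [1,1.3,-8.5,-2.5,1.3],
    [1,1.9,-12,-2.5,1.9],
    [1,2.5,-15.5,-2,2.4],
    [1,3,-18.5,-1,2.8],
    [1,3.4,-21,0,3.1],
    [1,3.6,-22,1,3.1],
  ],
)

```text
clock: 14.4
eef_pos: [620.6, 213.1, 117.0]
tool_rot: [-3.139, -0.001, 0.204]
force: [0.7, 1.4, -1.5]
width: 59.2
gripper_force: 64.7
```

>>> play_rows(
  targets=[
    [1,0,0,1,0],
    [1,0,0,2,0],
    [1,0,0,3,0],
    [1,0,0,3.5,0],
    [1,0,0,3.5,0],
    [1,0,0,3.5,0],
  ],
)

```text
clock: 15.0
eef_pos: [621.8, 207.5, 81.8]
tool_rot: [3.141, -0.0, 0.198]
force: [-0.4, -0.2, -1.6]
width: 59.0
gripper_force: 64.7
```

```bash
python3 - <<'E'
from goto import *
im,d=ctrl.get_image("scene"); P=cloud("scene",d); hsv=cv2.cvtColor(im,cv2.COLOR_RGB2HSV)
s=ctrl.read_state(); T=R.from_euler('xyz',s["tool_rot"]).as_matrix(); C=(P-s["eef_pos"])@T
m=(hsv[...,0]>18)&(hsv[...,0]<34)&(hsv[...,1]>130)&(abs(C[...,0]+30)<80)&(abs(C[...,1])<45)&(abs(C[...,2]-10)<60)
q=C[m]; print(m.sum(),np.percentile(q,[0,2,98,100],axis=0).round(1).tolist())
cv2.imwrite("pics/s5.png",cv2.resize(im[150:310,260:470,::-1],None,fx=3.5,fy=3.5))
plan(np.array([621.6,207.5,56.3]),11.4)
E
```

```text
281 [[-87.9, -29.5, -24.3], [-86.8, -28.5, -2.4], [12.4, 32.2, 30.5], [13.9, 42.7, 40.5]]
t 15.05 tcp [621.9 207.8  82. ] F [ 0.2  0.1 -1.6] w 59.3 gf 64.72373405937105 rot [-1.800e+02 -5.000e-02  1.137e+01]
tip deck [ 94.9 220.   -7.8]
-> tcp [621.6 207.5  56.3] shift cm [-0.04  0.02  2.57] spin -0.03
```

View pics/s5.png

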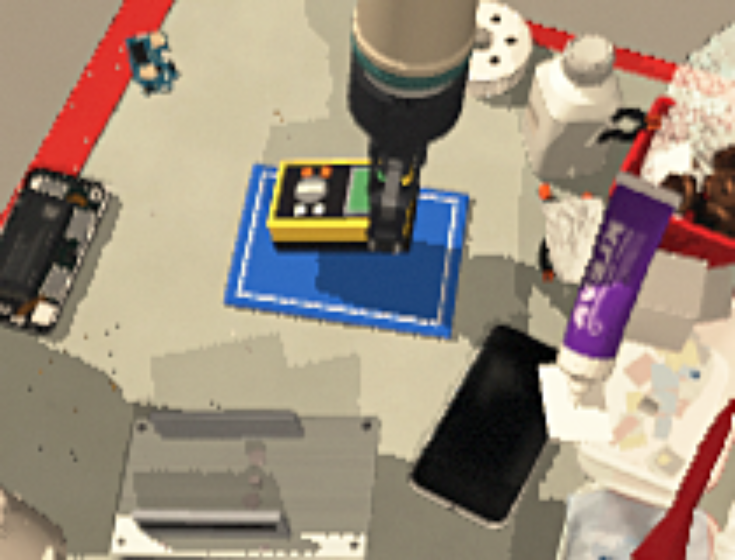

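The picture shows the tester held above the pad at crop (335,205), and the empty stand with its two studs at (255,455) and (255,480). I'll lower until the low corner touches.

>>> play_rows(
  targets=[
    [1,0,0,0.6,0],
    [1,0,0,1.2,0],
    [1,0,0,1.8,0],
    [1,0,0,2.1,0],
    [1,0,0,2.2,0],
    [1,0,0,2.2,0],
  ],
)

```text
clock: 15.65
eef_pos: [621.3, 208.1, 59.3]
tool_rot: [3.141, 0.0, 0.199]
force: [0.3, -0.6, -1.9]
width: 59.0
gripper_force: 64.7
```

>>> play_rows(
  targets=[
    [1,0,0,0.1,0],
    [1,0,0,0.2,0],
    [1,0,0,0.3,0],
    [1,0,0,0.3,0],
  ],
)

```text
clock: 16.05
eef_pos: [621.3, 208.1, 56.6]
tool_rot: [3.142, 0.0, 0.199]
force: [1.1, 0.1, -1.4]
width: 58.8
gripper_force: 64.7
```

>>> play_rows(
  targets=[
    [1,0,0,0.1,0],
    [1,0,0,0.2,0],
    [1,0,0,0.2,0],
  ],
)

```text
clock: 16.35
eef_pos: [621.8, 208.2, 55.5]
tool_rot: [-3.141, -0.001, 0.199]
force: [0.0, -0.2, 4.7]
width: 59.1
gripper_force: 65.5
```

>>> play_rows(
  targets=[
    [1,0.05,0,0.1,0],
    [1,0.1,0,0.2,0],
    [1,0.1,0,0.2,0],
  ],
)

```text
clock: 16.65
eef_pos: [622.8, 208.3, 53.9]
tool_rot: [-3.141, -0.001, 0.199]
force: [-0.6, 0.1, 8.4]
width: 59.0
gripper_force: 65.9
```

>>> play_rows(
  targets=[
    [1,0.05,0,0.1,0],
    [1,0.1,0,0.2,0],
    [1,0.1,0,0.2,0],
  ],
)

```text
clock: 16.95
eef_pos: [623.9, 208.6, 52.0]
tool_rot: [-3.141, -0.001, 0.199]
force: [-0.2, -0.5, 8.5]
width: 58.8
gripper_force: 66.0
```

It pivots smoothly in the grip at about 8 N. I'll continue the arc.

>>> play_rows(
  targets=[
    [1,0.06,0,0.12,0],
    [1,0.12,0,0.25,0],
    [1,0.18,0,0.37,0],
    [1,0.24,0,0.5,0],
    [1,0.3,0,0.62,0],
    [1,0.36,0,0.75,0],
    [1,0.41,0,0.87,0],
    [1,0.46,0,1.0,0],
    [1,0.46,0,1.0,0],
  ],
)

```text
clock: 17.85
eef_pos: [628.9, 209.5, 42.0]
tool_rot: [-3.142, -0.002, 0.199]
force: [0.6, -0.2, 7.2]
width: 59.1
gripper_force: 66.5
```

```bash
cat > face.py <<'E'
from goto import *
im,d=ctrl.get_image("scene"); P=cloud("scene",d); hsv=cv2.cvtColor(im,cv2.COLOR_RGB2HSV)
a=np.radians(11.4); M=np.array([[np.cos(a),np.sin(a),0],[-np.sin(a),np.cos(a),0],[0,0,1]])
C=(P-[593,201.8,5])@M.T
m=ctrl.trace("scene","tester_mid")[0]["pixels"]&(abs(C[...,0])<75)&(abs(C[...,1])<50)&(C[...,2]>15)&(C[...,2]<70)
m&=~((hsv[...,1]<70)&(C[...,0]>20))
y=m&(hsv[...,0]>18)&(hsv[...,0]<34)&(hsv[...,1]>130)
q=C[y]; print("pad frame yellow",y.sum(),np.percentile(q,[0,2,98,100],axis=0).round(1).tolist(),yaw_rect(q[:,:2]))
for lo in range(-60,60,15):
    w=C[m&(C[...,0]>=lo)&(C[...,0]<lo+15)]
    if len(w): print(lo,len(w),"top z95",np.percentile(w[:,2],90).round(1),end="; ")
print(); plan(np.array([631.4,209.5,34]),11.4)
E
python3 face.py
```

```text
pad frame yellow 244 [[-53.7, -32.0, 16.1], [-52.9, -30.8, 17.8], [18.0, 27.2, 40.2], [19.9, 28.1, 42.4]] (array([-16.8,  -2. ]), 73.8, 60.0, -0.25)
-60 70 top z95 35.6; -45 128 top z95 37.9; -30 131 top z95 40.6; -15 131 top z95 40.3; 0 127 top z95 41.9; 15 22 top z95 40.1; 
t 17.95 tcp [628.9 209.5  42. ] F [ 0.4 -0.1  5.9] w 58.9 gf 66.47176994767506 rot [ 1.800e+02 -1.100e-01  1.141e+01]
tip deck [ 91.5 219.9 -48.3]
-> tcp [631.4 209.5  34. ] shift cm [0.24 0.05 0.8 ] spin 0.01
```

>>> play_rows(
  targets=[
    [1,0.05,0,0.12,0],
    [1,0.1,0,0.25,0],
    [1,0.14,0,0.37,0],
    [1,0.18,0,0.5,0],
    [1,0.2,0,0.6,0],
    [1,0.2,0,0.6,0],
  ],
)

```text
clock: 18.55
eef_pos: [631.2, 209.9, 36.1]
tool_rot: [-3.142, -0.003, 0.199]
force: [1.2, -0.1, 7.7]
width: 59.2
gripper_force: 66.8
```

>>> play_rows(
  targets=[
    [1,0.03,0,0.1,0],
    [1,0.03,0,0.1,0],
  ],
)

```text
clock: 18.75
eef_pos: [631.5, 210.1, 35.1]
tool_rot: [-3.141, -0.003, 0.199]
force: [0.5, -0.1, 6.8]
width: 58.9
gripper_force: 66.8
```

```bash
python3 face.py
```

```text
pad frame yellow 235 [[-50.3, -31.7, 15.5], [-49.1, -31.0, 16.7], [20.5, 27.8, 36.7], [22.7, 29.0, 37.5]] (array([-13.8,  -1.3]), 73.0, 60.7, -0.01)
-60 38 top z95 35.5; -45 129 top z95 36.5; -30 130 top z95 38.4; -15 133 top z95 36.9; 0 131 top z95 37.1; 15 47 top z95 37.1; 
t 18.85 tcp [631.5 210.   35.2] F [0.9 0.3 7.1] w 58.9 gf 66.81827259308193 rot [-1.7999e+02 -1.6000e-01  1.1400e+01]
tip deck [ 92.3 219.8 -55.6]
-> tcp [631.4 209.5  34. ] shift cm [-0.02  0.05  0.12] spin 0.0
```

>>> play_rows(
  targets=[
    [1,0,0,0.08,0],
    [1,0,0,0.08,0],
  ],
)

```text
clock: 19.05
eef_pos: [631.7, 210.1, 34.5]
tool_rot: [-3.141, -0.003, 0.199]
force: [0.8, -0.2, 6.9]
width: 59.1
gripper_force: 66.8
```

>>> play_rows(
  targets=[
    [1,0,0,0.06,0],
    [1,0,0,0.06,0],
  ],
)

```text
clock: 19.25
eef_pos: [631.9, 210.2, 33.9]
tool_rot: [-3.141, -0.004, 0.199]
force: [1.9, -0.2, 7.2]
width: 58.9
gripper_force: 66.8
```

>>> play_rows(
  targets=[
    [1,0,0,0.06,0],
    [1,0,0,0.06,0],
  ],
)

```text
clock: 19.45
eef_pos: [632.0, 210.2, 33.5]
tool_rot: [-3.141, -0.004, 0.199]
force: [1.2, -0.1, 7.1]
width: 59.2
gripper_force: 67.2
```

>>> play_rows(
  targets=[
    [1,0,0,0.06,0],
    [1,0,0,0.06,0],
  ],
)

```text
clock: 19.65
eef_pos: [632.1, 210.2, 33.5]
tool_rot: [-3.141, -0.004, 0.199]
force: [-0.2, -0.4, 11.4]
width: 59.7
gripper_force: 67.6
```

It's flat on the pad: z has stopped and the force is rising. I'll unload, open, and then rise.

>>> play_rows(
  targets=[
    [1,0,0,-0.1,0],
    [0.28,0,0,-0.1,0],
    [0.22,0,0,-0.1,0],
    [0.1,0,0,-0.1,0],
    [0,0,0,-0.1,0],
    [0,0,0,-0.1,0],
    [0,0,0,-0.1,0],
    [0,0,0,-0.1,0],
  ],
)

```text
clock: 20.45
eef_pos: [630.1, 209.9, 31.9]
tool_rot: [3.142, 0.0, 0.199]
force: [0.5, 0.8, -0.1]
width: 85.7
gripper_force: 0.0
```

>>> play_rows(
  targets=[
    [0,0,0,-1,0],
    [0,0,0,-3,0],
    [0,0,0,-6,0],
    [0,0,0,-9,0],
    [0,0,0,-12,0],
    [0,0,0,-15,0],
    [0,-3,0,-17,0],
    [0,-7,0,-18,0],
    [0,-11,0,-18,0],
    [0,-12,0,-18,0],
  ],
)

```text
clock: 21.45
eef_pos: [508.0, 185.2, 213.1]
tool_rot: [-3.141, 0.003, 0.2]
force: [-0.3, 0.5, 0.6]
width: 85.7
gripper_force: 0.0
```

>>> play_rows(
  targets=[
    [0,-3,0,0,0],
    [0,-6,0,0,0],
    [0,-7,0,0,0],
    [0,-7,0,0,0],
  ],
)

```text
clock: 21.85
eef_pos: [443.6, 172.4, 212.7]
tool_rot: [-3.141, -0.001, 0.199]
force: [0.1, 0.6, 0.7]
width: 85.0
gripper_force: 0.0
```

```bash
python3 face.py; python3 - <<'E'
from h import *
im,d=ctrl.get_image("scene"); cv2.imwrite("pics/s6.png",cv2.resize(im[130:330,240:510,::-1],None,fx=2.9,fy=2.9))
E
```

```text
pad frame yellow 354 [[-50.7, -32.3, 15.1], [-49.8, -31.4, 16.1], [46.8, 29.6, 36.4], [48.5, 31.0, 38.5]] (array([-1. , -0.7]), 99.2, 62.8, 0.41)
-60 43 top z95 35.1; -45 131 top z95 35.8; -30 130 top z95 38.0; -15 133 top z95 36.5; 0 127 top z95 36.0; 15 123 top z95 37.1; 30 95 top z95 36.5; 45 22 top z95 34.9; 
t 21.95 tcp [445.8 172.9 212.6] F [1.7 0.9 0.1] w 85.7 gf 0.0 rot [-1.7998e+02 -1.7000e-01  1.1400e+01]
tip deck [-44.4 230.4 164.7]
-> tcp [631.4 209.5  34. ] shift cm [18.86  0.09 17.91] spin -0.0
```

View pics/s6.png

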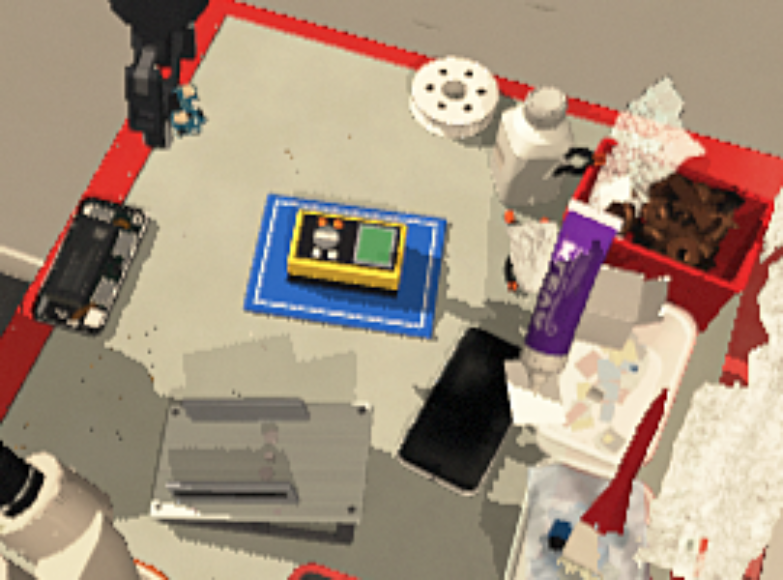

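The tester lies flat at crop (348,250), display up and lengthways with the pad, within about 1 mm of its middle and 0.4° of its length. The gripper is clear and the other things are where they were.

```bash
python3 -c "
from h import *;print(ctrl.finish_job())"
```

```text
the job is handed in; nothing more can be done
None
```

I slid the tester to its stop, lifted it off the studs and set it flat in the middle of the blue pad (about 1 mm off centre), display up and lengthways; the job was handed in at about 22 s, with no verdict returned.

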